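# Pack the finished clay stupas into the carrying tray

### The arm

A 6-joint arm with a two-finger parallel gripper is mounted at the origin on the work surface. World frame = base frame: x ahead of the robot, y to its left, z up, the work surface at z = 0. Lengths are in m, angles in rad, forces in N, time in s.
With the tool pointing down it reaches from about 0.425 to 0.95 m from the base axis. Payload 3.5 kg.
Tool frame: the origin (TCP) lies midway between the tips of the shut fingers; the grasp point (between the pads) lies 19 mm behind it; z points along the fingers, x is the direction in which the jaws open and shut, and the axes are right-handed (so a half turn about z gives the same grasp; the last joint's range is limited). The gripper opens to 85 mm and grips with 20 to 120 N. Pads are 22 mm wide; open, the fingers measure 114 mm over their backs; the gripper's body (76 mm by 85 mm) begins 54 mm behind the grasp point. The pads swing forward as they close: fully open they stand 13 mm farther back than shut.
Start: joints at [1.009, 0.286, 1.577, -0, 1.279, -0.15], TCP at [0.27, 0.619, 0.231] pointing down, gripper open.
Joint ranges: [-2.77, 2.77], [-0.9, 2.22], [0.21, 2.48], [-1.53, 4.67], [0.24, 2.81], [-2.84, 2.84]. Speed limits (rad/s): [2.79, 2.79, 3.14, 3.14, 3.14, 3.14].

### API

Orientations are given as a rotation vector (axis times angle).
In Python, from plant import * gives the robot as it stands. The module is installed in compiled form; this text tells all that it offers.
- The arm moves only by the tool step_arm, never from a script. Its argument "plan" is a list of rows, each an object with "slide": the shift along the tool's x, y, z in mm, a list of three; "roll": the turn about the tool's z in degrees; "jaw": the closure in counts, from 0 (fully open) to 255 (shut). In form: [{"slide": [dx, dy, dz], "roll": roll, "jaw": jaw}, ...]. A call has 1 to 10 rows; each row is the pose to reach, as a shift and turn from the pose measured when the call began, along the tool's axes at that moment; what a row does not reach only later rows make up. A row lasts 1/10 s, in which the tool goes at most 50 mm and 8.59 degrees, less where a joint would pass 70% of its speed; a pose out of reach is approached as far as the arm can. A call with a gripper value outside its range is refused whole. The fingers move at their own pace and stop on an object; the grip force is fixed at half the most. Time passes only in rows, so rows that repeat a pose let the fingers close. It gives the time, the measured TCP pose, the force and the opening at its end, in the units of the state.
- observe(): the state, without advancing time (a new reading comes with each control period).
- camera(name): name is "side" or "top" or "wrist"; returns a dict with "pixels" (400x640x3 uint8, red, green, blue), "fx", "fy", "cx", "cy" (pixels), "position" and "orientation" of the camera in the world. Camera axes: x right, y down, z forward; pixel columns grow to the right and rows downward; lengths in m; the calibration is good to about 2 mm. A picture is of the moment at which its call begins. There is no depth.
- hand_in(): hands the job in, once; it reports no verdict.
The state is a dict: "clock": time; "q": joint angles; "qvel": joint speeds; "joint_efforts": joint torques, N m; "position": TCP position; "eef_rot": TCP orientation; "contact_force": force on the tool from outside, world axes, zero at the start; "wrist_torque": the same for the moment, N m; "finger_gap": opening from 0.0 (shut) to 1.0 (fully open).
Only numpy, scipy, OpenCV 4.12 (cv2) and the standard library are available. Lean on these libraries where they do the work, as an engineer would, in place of code of your own. Each camera call takes 0.05 s, during which the arm holds its last target. There are 200 camera calls.

### The job

Pack the four finished stupas, the ones with a whole painted spire, into the wooden tray: stand each upright in the middle of the cell whose floor tile has the colour of its spire. The clay is brittle, so do not drop them or knock them over. Leave the piece with the broken-off spire and the unpainted one standing where they are.

Things in the scene. Friction and masses are not known exactly. Their poses are not given: they have to be found in the camera images.
- stupa_red: finished votive stupa of dark grey clay, upright on the table: round base 60 mm across and 14 mm high with a ring of beads, then an upright round drum 44 mm across with two dark rings (z 14 to 56 mm; grip it here, best at about z 46), then an unbroken pointed spire painted red, its tip at z 86 mm; 0.2 kg more or less, brittle. Origin: centre of the underside, z up
- stupa_yellow: finished votive stupa of dark grey clay, upright on the table: round base 60 mm across and 14 mm high with a ring of beads, then an upright round drum 44 mm across with two dark rings (z 14 to 56 mm; grip it here, best at about z 46), then an unbroken pointed spire painted yellow, its tip at z 86 mm; 0.2 kg more or less, brittle. Origin: centre of the underside, z up
- stupa_blue: finished votive stupa of dark grey clay, upright on the table: round base 60 mm across and 14 mm high with a ring of beads, then an upright round drum 44 mm across with two dark rings (z 14 to 56 mm; grip it here, best at about z 46), then an unbroken pointed spire painted blue, its tip at z 86 mm; 0.2 kg more or less, brittle. Origin: centre of the underside, z up
- stupa_white: finished votive stupa of dark grey clay, upright on the table: round base 60 mm across and 14 mm high with a ring of beads, then an upright round drum 44 mm across with two dark rings (z 14 to 56 mm; grip it here, best at about z 46), then an unbroken pointed spire painted white, its tip at z 86 mm; 0.2 kg more or less, brittle. Origin: centre of the underside, z up
- tile_red: fixed red tile, 82 mm square and 4 mm thick, the floor of one of the four cells (2 by 2) of the light wooden carrying tray. Origin: centre of its underside, z up, x and y along the cell walls; a stupa stands on its top face, 4 mm above the origin. Cells are 84 mm square inside and 94 mm apart, centre to centre; the walls are 10 mm thick, their tops 18 mm above the table and 6 mm above the tile's top; the tray does not move. Which cell has which colour changes
- tile_yellow: fixed yellow tile, 82 mm square and 4 mm thick, the floor of one of the four cells (2 by 2) of the light wooden carrying tray. Origin: centre of its underside, z up, x and y along the cell walls; a stupa stands on its top face, 4 mm above the origin. Cells are 84 mm square inside and 94 mm apart, centre to centre; the walls are 10 mm thick, their tops 18 mm above the table and 6 mm above the tile's top; the tray does not move. Which cell has which colour changes
- tile_blue: fixed blue tile, 82 mm square and 4 mm thick, the floor of one of the four cells (2 by 2) of the light wooden carrying tray. Origin: centre of its underside, z up, x and y along the cell walls; a stupa stands on its top face, 4 mm above the origin. Cells are 84 mm square inside and 94 mm apart, centre to centre; the walls are 10 mm thick, their tops 18 mm above the table and 6 mm above the tile's top; the tray does not move. Which cell has which colour changes
- tile_white: fixed white tile, 82 mm square and 4 mm thick, the floor of one of the four cells (2 by 2) of the light wooden carrying tray. Origin: centre of its underside, z up, x and y along the cell walls; a stupa stands on its top face, 4 mm above the origin. Cells are 84 mm square inside and 94 mm apart, centre to centre; the walls are 10 mm thick, their tops 18 mm above the table and 6 mm above the tile's top; the tray does not move. Which cell has which colour changes
- broken: damaged look-alike: same base, rings and drum as the finished stupas, top painted yellow, but the spire is snapped off, leaving a flat pale grey break 30 mm across at z 64 mm; loose, 0.2 kg. Origin: centre of the underside, z up
- blank: unfinished look-alike: same size and shape as a finished stupa, 86 mm high, but smooth, without rings or beads, and its spire bare grey clay without paint; loose, 0.2 kg. Origin: centre of the underside, z up
There are look-alikes about, which are no part of the job. What is shaped like the stupa_red but turquoise is not meant. Leave any green or turquoise look-alike of the stupa_yellow alone.

How it is judged:
At the end, for the whole second after the job is handed in: Each painted, whole stupa stands upright (tilt under 0.1 rad) and at rest on the tile of its own colour, its axis within 14 mm of the tile's centre; the broken and the unpainted piece still stand within 20 mm of where they began (horizontal distance between stupa_red and tile_red below 0.014 m and z of stupa_red in the frame of tile_red between 0.001 and 0.008 m and angle between each of stupa_red, stupa_yellow, stupa_blue, stupa_white, broken, blank's own z axis and vertical below 0.1 rad and linear speed of each of stupa_red, stupa_yellow, stupa_blue, stupa_white, broken, blank below 0.02 m/s and angular speed of each of stupa_red, stupa_yellow, stupa_blue, stupa_white below 0.3 rad/s and horizontal distance between stupa_yellow and tile_yellow below 0.014 m and z of stupa_yellow in the frame of tile_yellow between 0.001 and 0.008 m and horizontal distance between stupa_blue and tile_blue below 0.014 m and z of stupa_blue in the frame of tile_blue between 0.001 and 0.008 m and horizontal distance between stupa_white and tile_white below 0.014 m and z of stupa_white in the frame of tile_white between 0.001 and 0.008 m and distance of each of broken, blank from where it was at the start of the episode below 0.02 m); the robot touches nothing.
It fails at once if the broken piece is shifted by over 20 mm or tipped (distance of broken from where it was at the start of the episode above 0.02 m or angle between broken's own z axis and vertical above 0.3 rad).
It fails at once if the unpainted piece is shifted by over 20 mm or tipped (distance of blank from where it was at the start of the episode above 0.02 m or angle between blank's own z axis and vertical above 0.3 rad).
It fails at once if a stupa is tipped over (angle between any of stupa_red, stupa_yellow, stupa_blue, stupa_white's own z axis and vertical above 0.6 rad).
It fails at once if a stupa is dropped or hits the table or tray (faster than 0.7 m/s with its base under 60 mm) ((height (world z) of stupa_red below 0.06 m and linear speed of stupa_red above 0.7 m/s) or (height (world z) of stupa_yellow below 0.06 m and linear speed of stupa_yellow above 0.7 m/s) or (height (world z) of stupa_blue below 0.06 m and linear speed of stupa_blue above 0.7 m/s) or (height (world z) of stupa_white below 0.06 m and linear speed of stupa_white above 0.7 m/s)).
It also fails if it takes over 112 s, if anything falls off the work surface, if the arm or the gripper's body presses on something with over 40 N, if the wrist force passes 120 N, or if a joint passes its speed limit or range.

## Working session

There is one attempt and no reset: what is moved stays moved. The work goes in short steps, Python scripts to look and compute and a tool call to move; the robot and the scene stay as the last step left them, time stands still between calls to the robot, and variables do not carry over. Pictures are saved under pics/ and viewed, about 12 in all and at most 16, crops included, and the job is handed in when it is done.

Besides the shell and the picture viewer there is one more tool, called as name(argument=value, ...) on one line, values as JSON. step_arm: Moves the arm, as the interface text tells. Its arguments: {"type":"object","properties":{"plan":{"type":"array"}},"required":["plan"]}

```bash
mkdir -p pics
python3 - <<'E'
from plant import *
import cv2,pickle
s=observe();print(s['clock'],s['position'],s['eef_rot'],s['finger_gap'])
for n in('top','side'):
    c=camera(n);pickle.dump(c,open(n+'.pkl','wb'));cv2.imwrite(f'pics/{n}0.png',c['pixels'][:,:,::-1]);print(n,c['fx'],c['fy'],c['cx'],c['cy'],c['position'],c['orientation'])
E
```

```text
0.0 [0.26979746 0.61802396 0.22990647] [ 2.62791279  1.71976705 -0.00347408] 0.9991038120533249
top 390.3681280771096 390.3681280771096 325.6264499703686 199.4126062623849 [0.40984477 0.00166149 0.95458162] [-2.13925276  2.17819874 -0.15141396]
side 506.9276605615345 506.9276605615345 308.49552600594916 193.25177027323198 [ 0.47752461 -0.86551661  0.98611504] [-2.38890022  0.10215567 -0.01581503]
```

View pics/top0.png

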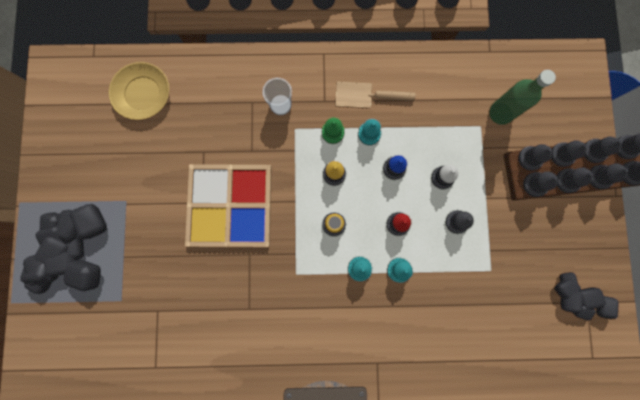

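View pics/side0.png

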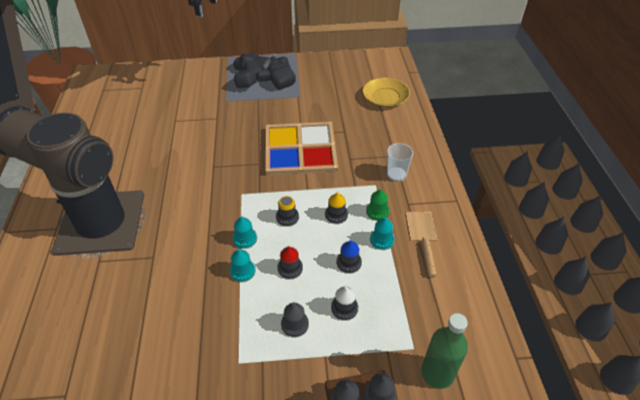

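Candidates in the top picture:
- **Whole painted stupas:** red (400,222), yellow (335,172), blue (397,166), white (444,176).
- **Leave alone:** the broken yellow one with a flat pale top (334,223), the bare grey blank (460,222), turquoise at (370,131), (360,268) and (400,270), and green at (333,130).
- **Tray tiles:** white upper left, red upper right, yellow lower left, blue lower right.

Next I'll measure positions and check a close crop.

```bash
cat > h.py <<'E'
import numpy as np,cv2,pickle
from scipy.spatial.transform import Rotation as R
def ray(c,uv):
    d=np.array([(uv[0]-c['cx'])/c['fx'],(uv[1]-c['cy'])/c['fy'],1.])
    d=R.from_rotvec(c['orientation']).as_matrix()@d
    return np.array(c['position']),d/np.linalg.norm(d)
def plane(c,uv,z):
    p,d=ray(c,uv);return p+d*(z-p[2])/d[2]
def tri(r):
    A=sum(np.eye(3)-np.outer(d,d) for p,d in r);b=sum((np.eye(3)-np.outer(d,d))@p for p,d in r)
    return np.linalg.solve(A,b)
def proj(c,X):
    x=R.from_rotvec(c['orientation']).as_matrix().T@(np.array(X)-c['position'])
    return np.array([c['fx']*x[0]/x[2]+c['cx'],c['fy']*x[1]/x[2]+c['cy']])
def masks(px):
    H,S,V=[a.astype(int) for a in cv2.split(cv2.cvtColor(px,cv2.COLOR_RGB2HSV))]
    return dict(red=((H<6)|(H>174))&(S>170)&(V>70),yellow=(H>18)&(H<30)&(S>150)&(V>90),
      blue=(H>108)&(H<128)&(S>140)&(V>60),white=(S<50)&(V>140))
def blobs(m,amin=20):
    n,l,st,ce=cv2.connectedComponentsWithStats(m.astype(np.uint8),connectivity=4)
    return [(ce[i],st[i]) for i in range(1,n) if st[i,4]>=amin]
def tool(s,xy,z):
    "slide mm to reach world point"
    M=R.from_rotvec(s['eef_rot']).as_matrix()
    return np.round(1000*M.T@(np.array([*xy,z])-s['position']),1)
E
python3 - <<'E'
from h import *
from plant import *
C={n:pickle.load(open(n+'.pkl','rb')) for n in('top','side')}
s=observe();print(np.round(R.from_rotvec(s['eef_rot']).as_matrix(),3).tolist(),proj(C['top'],s['position']),proj(C['side'],s['position']))
for n,c in C.items():
    for k,m in masks(c['pixels']).items():
        for ce,st in blobs(m):
            if 150<ce[0]<500 and 90<ce[1]<350: print(n,k,ce.round(1),st,plane(c,ce,.012).round(3),plane(c,ce,.068).round(3))
a=cv2.resize(C['top']['pixels'][110:290,290:490],None,fx=3,fy=3,interpolation=2)
cv2.imwrite('pics/crop.png',a[:,:,::-1])
E
```

```text
[[0.4, 0.916, -0.001], [0.916, -0.4, -0.002], [-0.002, -0.0, -1.0]] [-23.50035274 336.50959591] [207.41458255  13.75100605]
top red [248.4 185.9] [233 170  32  32 984] [0.57  0.179 0.012] [0.56  0.168 0.068]
top red [401.1 222.3] [393 214  17  18 223] [ 0.474 -0.191  0.012] [ 0.47  -0.179  0.068]
top yellow [334.4 170.3] [326 162  18  17 227] [ 0.605 -0.032  0.012] [ 0.593 -0.03   0.068]
top yellow [207.7 224.1] [ 191  208   34   33 1061] [0.478 0.276 0.012] [0.474 0.26  0.068]
top yellow [333.2 225.4] [326 215  18  17  64] [ 0.47  -0.026  0.012] [ 0.466 -0.024  0.068]
top blue [397.3 164. ] [389 156  17  17 230] [ 0.618 -0.187  0.012] [ 0.606 -0.176  0.068]
top blue [247.2 224.5] [ 231  209   33   32 1031] [0.475 0.181 0.012] [0.471 0.17  0.068]
top white [280.2 103.7] [270  95  20  19 283] [0.778 0.101 0.012] [0.756 0.095 0.068]
top white [392.1 200.5] [  295   126   196   149 21815] [ 0.528 -0.171  0.012] [ 0.521 -0.161  0.068]
top white [209.7 186.2] [ 192  170   36   33 1133] [0.571 0.273 0.012] [0.561 0.257 0.068]
top white [265.  220.5] [265 209   1  24  24] [0.484 0.138 0.012
[... 494 characters left out ...]
9 193  16  15 176] [0.602 0.008 0.012] [ 0.595 -0.042  0.068]
side yellow [286.9 205.6] [279 199  16  11  87] [0.473 0.003 0.012] [ 0.473 -0.047  0.068]
side blue [284.2 157.7] [271 149  28  19 472] [0.474 0.184 0.012] [0.474 0.124 0.068]
side blue [349.8 249.1] [341 241  18  16 220] [ 0.615 -0.149  0.012] [ 0.607 -0.19   0.068]
side white [314.5 134.4] [301 125  29  19 469] [0.568 0.276 0.012] [0.563 0.21  0.068]
side white [394.9 162.9] [387 144  21  37 455] [0.779 0.133 0.012] [0.762 0.076 0.068]
side white [318.9 282.8] [  239   185   175   179 19009] [ 0.533 -0.236  0.012] [ 0.53  -0.272  0.068]
side white [458.5 321.4] [449 313  19  19 244] [ 0.818 -0.358  0.012] [ 0.799 -0.387  0.068]
```

View pics/crop.png

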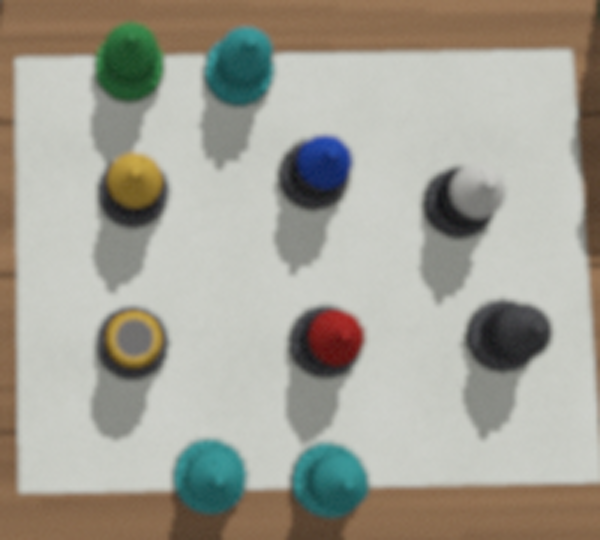

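Crop check: the spires are whole on red (335,338), yellow (135,180), blue (323,163) and white (475,192). The broken one is at (133,340) with a flat pale top, and the blank is at (508,335). The tile centres from both views agree within 3 mm. Yellow is first, so I'm moving above it.

step_arm(plan=[{"slide": [-464, 556, 0], "roll": -23.6, "jaw": 0}, {"slide": [-464, 556, 0], "roll": -23.6, "jaw": 0}, {"slide": [-464, 556, 0], "roll": -23.6, "jaw": 0}, {"slide": [-464, 556, 0], "roll": -23.6, "jaw": 0}, {"slide": [-464, 556, 0], "roll": -23.6, "jaw": 0}, {"slide": [-464, 556, 0], "roll": -23.6, "jaw": 0}, {"slide": [-464, 556, 0], "roll": -23.6, "jaw": 0}, {"slide": [-464, 556, 0], "roll": -23.6, "jaw": 0}, {"slide": [-464, 556, 0], "roll": -23.6, "jaw": 0}, {"slide": [-464, 556, 0], "roll": -23.6, "jaw": 0}])

```text
clock: 1.1
position: [0.4933, 0.1697, 0.2307]
eef_rot: [2.221, 2.221, -0.004]
contact_force: [1.3, 0.4, -0.2]
finger_gap: 1.001
```

step_arm(plan=[{"slide": [-200, 101, 0], "roll": 0, "jaw": 0}, {"slide": [-200, 101, 0], "roll": 0, "jaw": 0}, {"slide": [-200, 101, 0], "roll": 0, "jaw": 0}, {"slide": [-200, 101, 0], "roll": 0, "jaw": 0}, {"slide": [-200, 101, 0], "roll": 0, "jaw": 0}, {"slide": [-200, 101, 0], "roll": 0, "jaw": 0}, {"slide": [-200, 101, 0], "roll": 0, "jaw": 0}])

```text
clock: 1.8
position: [0.5939, -0.0304, 0.2301]
eef_rot: [-2.222, -2.219, 0.005]
contact_force: [0.1, 0.2, 0.1]
finger_gap: 1.003
```

```bash
cat > look.py <<'E'
import sys
from h import *
from plant import *
s=observe();c=camera('wrist');pickle.dump(c,open('wrist.pkl','wb'))
print(s['clock'],np.round(s['position'],4),c['position'].__class__,np.round(c['position'],4),np.round(R.from_rotvec(c['orientation']).as_matrix(),2).tolist(),'gap',s['finger_gap'])
print('tcp px',proj(c,s['position']).round(0))
for k,m in masks(c['pixels']).items():
    for ce,st in blobs(m,80): print(k,ce.round(0),st,plane(c,ce,.012).round(3)[:2],plane(c,ce,.066).round(3)[:2])
cv2.imwrite(f'pics/{sys.argv[1]}.png',c['pixels'][:,:,::-1])
E
python3 look.py w1
```

```text
1.8 [ 0.5939 -0.0304  0.2301] <class 'numpy.ndarray'> [ 0.5145 -0.0314  0.3722] [[0.0, 0.95, 0.31], [1.0, -0.0, -0.0], [-0.0, 0.31, -0.95]] gap 1.0026194337587808
tcp px [320. 267.]
red [505. 148.] [ 465  112   84   74 5108] [0.567 0.177] [0.559 0.146]
yellow [608.  61.] [ 568   15   72   88 5386] [0.478 0.267] [0.483 0.223]
yellow [320.  55.] [301  26  41  50 545] [ 0.472 -0.03 ] [ 0.478 -0.03 ]
yellow [315. 196.] [298 187  38  18 372] [ 0.623 -0.035] [ 0.607 -0.035]
blue [524.  55.] [ 479   13   94   88 6607] [0.473 0.18 ] [0.479 0.148]
blue [171. 210.] [153 200  36  16 224] [ 0.64  -0.206] [ 0.621 -0.18 ]
white [ 7. 14.] [  0   0  16  30 424] [ 0.434 -0.34 ] [ 0.446 -0.293]
white [210. 132.] [    0     0   413   262 71501] [ 0.55  -0.151] [ 0.545 -0.133]
white [590. 148.] [ 547  113   89   72 4918] [0.567 0.272] [0.559 0.227]
white [406. 308.] [399 293  18  28 266] [0.777 0.085] [0.738 0.067]
```

View pics/w1.png

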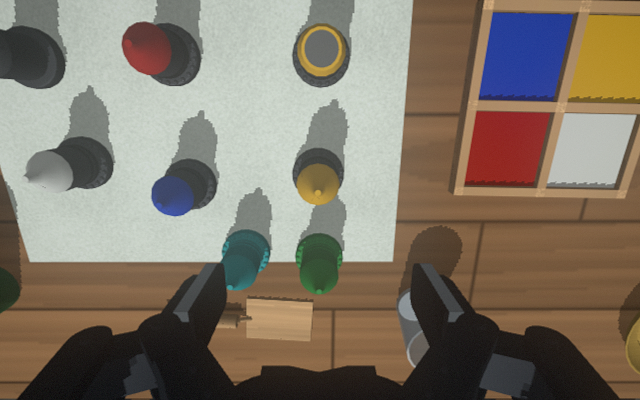

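The view shows the yellow spire tip at (319,193), blue (168,210), red (128,48), white (27,180), and the broken top at (321,50). I'll cast the tips onto z=0.086.

Run:
```python
from h import *
c=pickle.load(open('wrist.pkl','rb'));t=pickle.load(open('top.pkl','rb'))
for k,u in dict(yellow=(319,193),blue=(168,210),red=(128,48),white=(27,180)).items(): print(k,plane(c,u,.086).round(4))
for k,u in dict(yellow=(137,184),blue=(332,160),red=(344,343),white=(487,190)).items(): print(k,'top tip',plane(t,(u[0]/3+290,u[1]/3+110),.086).round(4))
```

```text
yellow [ 0.5978 -0.0307  0.086 ]
blue [ 0.6145 -0.1732  0.086 ]
red [ 0.4755 -0.1855  0.086 ]
white [ 0.5854 -0.2981  0.086 ]
yellow top tip [ 0.5871 -0.0321  0.086 ]
blue top tip [ 0.6032 -0.1804  0.086 ]
red top tip [ 0.4643 -0.1833  0.086 ]
white top tip [ 0.578  -0.2969  0.086 ]
```

step_arm(plan=[{"slide": [0, 0, 50], "roll": 0, "jaw": 0}, {"slide": [0, 0, 100], "roll": 0, "jaw": 0}, {"slide": [0, 0, 130], "roll": 0, "jaw": 0}, {"slide": [0, 0, 155], "roll": 0, "jaw": 0}, {"slide": [0, 0, 180], "roll": 0, "jaw": 0}, {"slide": [0, 0, 195], "roll": 0, "jaw": 0}, {"slide": [0, 0, 206], "roll": 0, "jaw": 0}, {"slide": [0, 0, 206], "roll": 0, "jaw": 0}])

```text
clock: 2.65
position: [0.5922, -0.0289, 0.0231]
eef_rot: [-2.218, -2.22, 0.006]
contact_force: [-0.9, -0.3, 0.2]
finger_gap: 1.003
```

```bash
python3 look.py w2
```

```text
2.65 [ 0.5922 -0.0289  0.0231] <class 'numpy.ndarray'> [ 0.513  -0.0302  0.1654] [[-0.0, 0.95, 0.31], [1.0, 0.0, 0.0], [-0.0, 0.31, -0.95]] gap 1.0028614573402366
tcp px [320. 267.]
red [636. 275.] [631 261   9  24  99] [0.603 0.142] [0.571 0.081]
yellow [269.   5.] [259   0  17  15 135] [ 0.475 -0.051] [ 0.489 -0.044]
yellow [322.   7.] [281   0  82  17 766] [ 0.476 -0.029] [ 0.489 -0.029]
yellow [311. 319.] [ 259  272  105   98 7152] [ 0.632 -0.034] [ 0.59  -0.033]
blue [  3. 354.] [  0 334   9  40 235] [ 0.657 -0.216] [ 0.606 -0.151]
white [221. 180.] [    0     0   507   400 85966] [ 0.551 -0.078] [ 0.537 -0.061]
white [478.  47.] [ 461   15   35   63 1380] [0.491 0.039] [0.499 0.015]
white [257.  53.] [248  45  21  22 184] [ 0.494 -0.057] [ 0.501 -0.048]
```

View pics/w2.png

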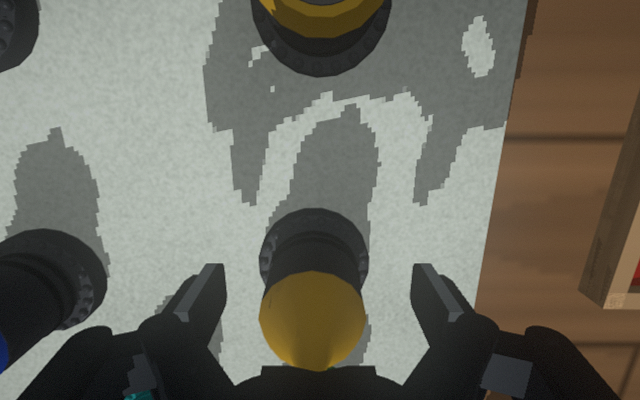

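The jaws straddle the yellow drum (base near edge at (314,209), spire edges at columns 259 to 367). I'll check the offset along x.

Run:
```python
from h import *
c=pickle.load(open('wrist.pkl','rb'))
for z in(0,.007,.014): print(z,plane(c,(314,209),z).round(4))
print(plane(c,(259,316),.058).round(4),plane(c,(367,316),.058).round(4))
```

```text
0 [ 0.5698 -0.0323  0.    ]
0.007 [ 0.5674 -0.0322  0.007 ]
0.014 [ 0.565  -0.0321  0.014 ]
[ 0.5947 -0.0534  0.058 ] [ 0.5946 -0.0107  0.058 ]
```

step_arm(plan=[{"slide": [-3, 5, 0], "roll": 0, "jaw": 0}, {"slide": [-3, 5, 0], "roll": 0, "jaw": 0}, {"slide": [-3, 5, 0], "roll": 0, "jaw": 255}, {"slide": [-3, 5, 0], "roll": 0, "jaw": 255}, {"slide": [-3, 5, 0], "roll": 0, "jaw": 255}, {"slide": [-3, 5, 0], "roll": 0, "jaw": 255}, {"slide": [-3, 5, 0], "roll": 0, "jaw": 255}, {"slide": [-3, 5, 0], "roll": 0, "jaw": 255}, {"slide": [-3, 5, 0], "roll": 0, "jaw": 255}, {"slide": [-3, 5, 0], "roll": 0, "jaw": 255}])

```text
clock: 3.7
position: [0.5986, -0.0325, 0.0249]
eef_rot: [-2.22, -2.222, 0.004]
contact_force: [0.6, -0.9, 5.3]
finger_gap: 0.497
```

step_arm(plan=[{"slide": [0, 0, -10], "roll": 0, "jaw": 255}, {"slide": [0, 0, -40], "roll": 0, "jaw": 255}, {"slide": [0, 0, -80], "roll": 0, "jaw": 255}, {"slide": [0, 0, -110], "roll": 0, "jaw": 255}, {"slide": [0, 0, -120], "roll": 0, "jaw": 255}, {"slide": [0, 0, -120], "roll": 0, "jaw": 255}, {"slide": [0, 0, -120], "roll": 0, "jaw": 255}])

```text
clock: 4.4
position: [0.5974, -0.032, 0.1426]
eef_rot: [-2.218, -2.22, 0.007]
contact_force: [-0.4, 0.5, -2.9]
finger_gap: 0.5
```

```bash
python3 look.py w3|head -2
python3 - <<'E'
from h import *
from plant import *
s=observe();M=R.from_rotvec(s['eef_rot']).as_matrix();print(M.round(3).tolist(),tool(s,(.4765,.277),.145),s['contact_force'],s['finger_gap'])
E
```

```text
4.4 [ 0.5974 -0.032   0.1426] <class 'numpy.ndarray'> [ 0.5183 -0.0332  0.2849] [[-0.0, 0.95, 0.31], [1.0, 0.0, 0.0], [-0.0, 0.31, -0.95]] gap 0.49961552541887283
tcp px [320. 267.]
[[-0.001, 1.0, -0.007], [1.0, 0.001, -0.0], [-0.0, -0.007, -1.0]] [ 309.  -120.4   -2.1] [-1.08856099 -0.20285082 -2.34582384] 0.49861562545218274
```

View pics/w3.png

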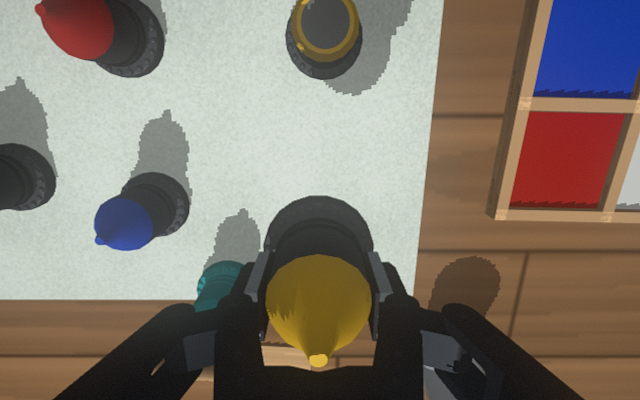

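Held upright: base edge at (320,196), tip at (318,360). Moving to the yellow tile.

step_arm(plan=[{"slide": [30, -12, -2], "roll": 0, "jaw": 255}, {"slide": [75, -30, -2], "roll": 0, "jaw": 255}, {"slide": [120, -47, -2], "roll": 0, "jaw": 255}, {"slide": [165, -64, -2], "roll": 0, "jaw": 255}, {"slide": [210, -82, -2], "roll": 0, "jaw": 255}, {"slide": [250, -98, -2], "roll": 0, "jaw": 255}, {"slide": [285, -112, -2], "roll": 0, "jaw": 255}, {"slide": [309, -120, -2], "roll": 0, "jaw": 255}, {"slide": [309, -120, -2], "roll": 0, "jaw": 255}, {"slide": [309, -120, -2], "roll": 0, "jaw": 255}])

```text
clock: 5.45
position: [0.4756, 0.2768, 0.1428]
eef_rot: [-2.215, -2.22, 0.014]
contact_force: [-0.2, 0.1, -0.8]
finger_gap: 0.497
```

```bash
python3 - <<'E'
from h import *
c=pickle.load(open('wrist.pkl','rb'));print('held edge',plane(c,(320,196),.118).round(4),'tip',plane(c,(318,360),.204).round(4))
E
python3 look.py w4
python3 - <<'E'
from h import *
from plant import *
s=observe();print(tool(s,(.4765,.277),.037))
E
```

```text
held edge [ 0.5681 -0.0321  0.118 ] tip [ 0.5961 -0.0331  0.204 ]
5.45 [0.4756 0.2768 0.1428] <class 'numpy.ndarray'> [0.3971 0.2756 0.2854] [[-0.0, 0.95, 0.3], [1.0, 0.0, -0.0], [-0.0, 0.3, -0.95]] gap 0.49732633532025594
tcp px [320. 267.]
red [201. 277.] [ 171  250   86   62 2949] [0.559 0.163] [0.527 0.185]
yellow [314. 176.] [ 268  149   97   74 5011] [0.459 0.272] [0.447 0.273]
yellow [318. 305.] [ 265  254  107  113 8515] [0.59  0.276] [0.552 0.276]
blue [208. 189.] [ 158  147   98   90 7777] [0.472 0.179] [0.457 0.198]
white [ 48. 228.] [    0    46   123   346 29117] [0.509 0.028] [0.487 0.077]
[  0.9   1.4 106.2]
```

View pics/w4.png

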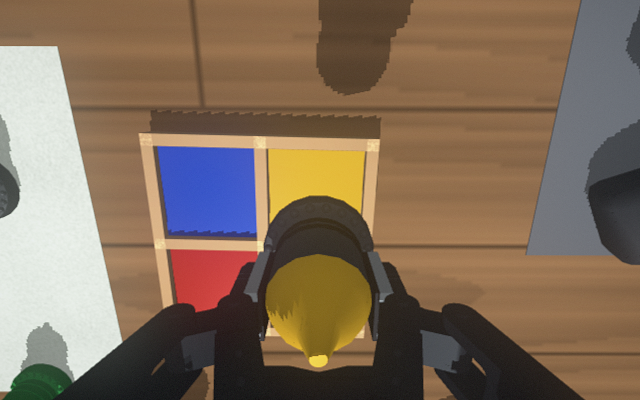

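Over the yellow cell; the blue cell centre reads (.472,.179), which matches. Lowering.

step_arm(plan=[{"slide": [1, 1, 30], "roll": 0, "jaw": 255}, {"slide": [1, 1, 60], "roll": 0, "jaw": 255}, {"slide": [1, 1, 80], "roll": 0, "jaw": 255}, {"slide": [1, 1, 92], "roll": 0, "jaw": 255}, {"slide": [1, 1, 99], "roll": 0, "jaw": 255}, {"slide": [1, 1, 102], "roll": 0, "jaw": 255}, {"slide": [1, 1, 104], "roll": 0, "jaw": 255}, {"slide": [1, 1, 105], "roll": 0, "jaw": 255}, {"slide": [1, 1, 105], "roll": 0, "jaw": 255}, {"slide": [1, 1, 105], "roll": 0, "jaw": 255}])

```text
clock: 6.5
position: [0.4765, 0.2773, 0.0389]
eef_rot: [-2.216, -2.219, 0.011]
contact_force: [0.9, -0.5, -2.8]
finger_gap: 0.499
```

step_arm(plan=[{"slide": [0, 0, 1], "roll": 0, "jaw": 255}, {"slide": [0, 0, 2], "roll": 0, "jaw": 255}, {"slide": [0, 0, 2], "roll": 0, "jaw": 255}, {"slide": [0, 0, 2], "roll": 0, "jaw": 255}])

```text
clock: 6.9
position: [0.4767, 0.2775, 0.0371]
eef_rot: [-2.216, -2.219, 0.01]
contact_force: [-0.4, -0.0, -0.2]
finger_gap: 0.503
```

step_arm(plan=[{"slide": [0, 0, 0], "roll": 0, "jaw": 110}, {"slide": [0, 0, 0], "roll": 0, "jaw": 90}, {"slide": [0, 0, 0], "roll": 0, "jaw": 70}, {"slide": [0, 0, 0], "roll": 0, "jaw": 60}, {"slide": [0, 0, 0], "roll": 0, "jaw": 60}, {"slide": [0, 0, -30], "roll": 0, "jaw": 60}, {"slide": [0, 0, -80], "roll": 0, "jaw": 60}, {"slide": [0, 0, -130], "roll": 0, "jaw": 60}, {"slide": [0, 0, -180], "roll": 0, "jaw": 0}, {"slide": [0, 0, -180], "roll": 0, "jaw": 0}])

```text
clock: 7.9
position: [0.4826, 0.2793, 0.2269]
eef_rot: [2.218, 2.221, 0.015]
contact_force: [1.1, 1.1, 0.4]
finger_gap: 1.002
```

```bash
python3 look.py w5
python3 - <<'E'
from h import *
from plant import *
s=observe();print(tool(s,(.472,-.183),.22))
E
```

```text
7.9 [0.4826 0.2793 0.2269] <class 'numpy.ndarray'> [0.4015 0.2772 0.368 ] [[-0.0, 0.95, 0.32], [1.0, 0.0, 0.01], [0.01, 0.32, -0.95]] gap 1.0023605741313797
tcp px [320. 267.]
red [217. 236.] [ 198  209   41   59 1703] [0.564 0.157] [0.539 0.175]
yellow [312. 165.] [ 275  127   76   73 4145] [0.476 0.272] [0.465 0.273]
yellow [ 14. 177.] [  0 155  26  35 190] [ 0.491 -0.066] [ 0.478 -0.014]
blue [228. 160.] [ 189  126   77   70 4924] [0.471 0.179] [0.461 0.194]
white [ 73. 192.] [    0    46   161   286 33318] [ 0.509 -0.003] [0.493 0.04 ]
white [311. 239.] [ 277  210   70   61 4058] [0.569 0.271] [0.543 0.272]
[-461.6   -9.3    1.3]
```

View pics/w5.png

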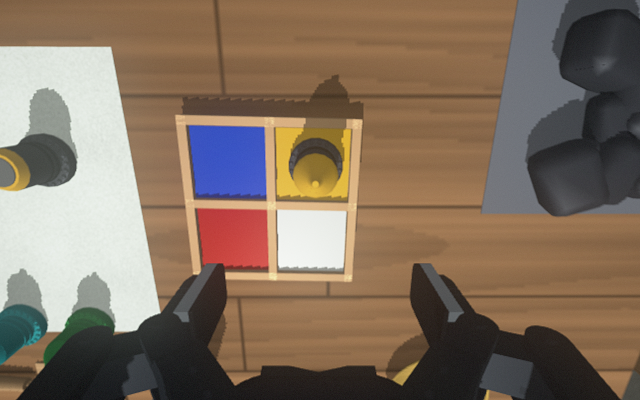

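Yellow stands central on its tile (base columns 289–342 against tile 275–351). Red is next.

step_arm(plan=[{"slide": [-462, -9, 0], "roll": 0, "jaw": 0}, {"slide": [-462, -9, 0], "roll": 0, "jaw": 0}, {"slide": [-462, -9, 0], "roll": 0, "jaw": 0}, {"slide": [-462, -9, 0], "roll": 0, "jaw": 0}, {"slide": [-462, -9, 0], "roll": 0, "jaw": 0}, {"slide": [-462, -9, 0], "roll": 0, "jaw": 0}, {"slide": [-462, -9, 0], "roll": 0, "jaw": 0}, {"slide": [-462, -9, 0], "roll": 0, "jaw": 0}, {"slide": [-462, -9, 0], "roll": 0, "jaw": 0}, {"slide": [-462, -9, 0], "roll": 0, "jaw": 0}])

```text
clock: 8.95
position: [0.4712, -0.1873, 0.2196]
eef_rot: [-2.224, -2.216, -0.003]
contact_force: [0.1, 0.4, 0.3]
finger_gap: 0.999
```

Run:
```python
from h import *
from plant import *
s=observe();print(s['position'],R.from_rotvec(s['eef_rot']).as_matrix().round(3).tolist(),tool(s,(.473,-.183),.2))
```

```text
[ 0.47119972 -0.18732054  0.21962933] [[0.004, 1.0, -0.0], [1.0, -0.004, 0.003], [0.003, -0.0, -1.0]] [ 4.3  1.8 19.6]
```

step_arm(plan=[{"slide": [4, 2, 40], "roll": 0, "jaw": 0}, {"slide": [4, 2, 85], "roll": 0, "jaw": 0}, {"slide": [4, 2, 120], "roll": 0, "jaw": 0}, {"slide": [4, 2, 150], "roll": 0, "jaw": 0}, {"slide": [4, 2, 175], "roll": 0, "jaw": 0}, {"slide": [4, 2, 188], "roll": 0, "jaw": 0}, {"slide": [4, 2, 195], "roll": 0, "jaw": 0}, {"slide": [4, 2, 195], "roll": 0, "jaw": 0}])

```text
clock: 9.75
position: [0.4727, -0.1822, 0.0239]
eef_rot: [-2.222, -2.215, -0.002]
contact_force: [-0.9, -0.9, 0.5]
finger_gap: 1.0
```

```bash
cat > near.py <<'E'
import sys
from h import *
from plant import *
s=observe();c=camera('wrist');pickle.dump(c,open('wrist.pkl','wb'));cv2.imwrite(f'pics/{sys.argv[1]}.png',c['pixels'][:,:,::-1])
col=sys.argv[2];zb=float(sys.argv[3]) if len(sys.argv)>3 else 0.
m=(c['pixels'].max(2)<60)[:, :]
cs=[ (st[0],st[1],st[2],st[3],st[4]) for ce,st in blobs(m,800) ];print('dark',cs)
pm=max(blobs(masks(c['pixels'])[col]&(np.indices(m.shape)[0]>200)&(abs(np.indices(m.shape)[1]-315)<90),100),key=lambda b:b[1][4])
u=pm[1][0]+pm[1][2]/2
r=np.where(m[120:260,int(u)])[0]
r=120+r[0] if len(r) else np.nan
print('TCP',s['position'].round(4),'paint',pm[1],'y',plane(c,(u,316),zb+.058)[1].round(4),'row',r,'xc',(plane(c,(u,r),zb)[0]+.030).round(4))
E
python3 near.py w6 red
```

```text
dark [(np.int32(265), np.int32(0), np.int32(124), np.int32(72), np.int32(6652)), (np.int32(507), np.int32(0), np.int32(84), np.int32(83), np.int32(3028)), (np.int32(262), np.int32(196), np.int32(107), np.int32(89), np.int32(5451)), (np.int32(538), np.int32(197), np.int32(102), np.int32(133), np.int32(8331)), (np.int32(0), np.int32(201), np.int32(110), np.int32(143), np.int32(9849)), (np.int32(17), np.int32(264), np.int32(603), np.int32(136), np.int32(33464))]Traceback (most recent call last):
  File "near.py", line 8, in <module>
    pm=max(blobs(masks(c['pixels'])[col]&(np.indices(m.shape)[0]>200)&(abs(np.indices(m.shape)[1]-315)<90),100),key=lambda b:b[1][4])
ValueError: max() iterable argument is empty
```

View pics/w6.png

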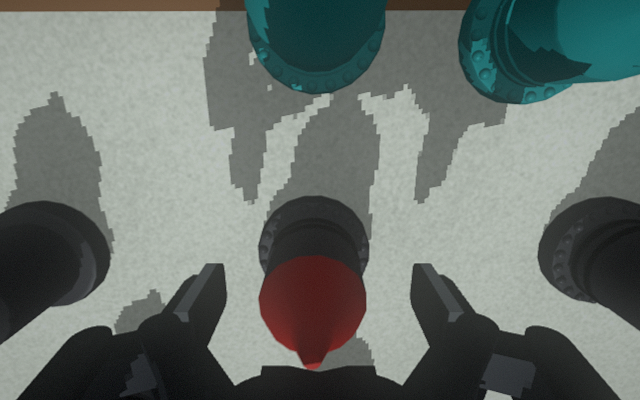

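Red is framed between the jaws with its base edge at row 196, the same as the well-centred yellow. Gripping and lifting.

step_arm(plan=[{"slide": [-2, 0, -1], "roll": 0, "jaw": 255}, {"slide": [-2, 0, -1], "roll": 0, "jaw": 255}, {"slide": [-2, 0, -1], "roll": 0, "jaw": 255}, {"slide": [-2, 0, -1], "roll": 0, "jaw": 255}, {"slide": [-2, 0, -1], "roll": 0, "jaw": 255}, {"slide": [-2, 0, -1], "roll": 0, "jaw": 255}, {"slide": [-2, 0, -1], "roll": 0, "jaw": 255}, {"slide": [-2, 0, -1], "roll": 0, "jaw": 255}])

```text
clock: 10.6
position: [0.4746, -0.1855, 0.0274]
eef_rot: [2.225, 2.217, 0.004]
contact_force: [0.0, 0.6, 4.9]
finger_gap: 0.5
```

step_arm(plan=[{"slide": [0, 0, -10], "roll": 0, "jaw": 255}, {"slide": [0, 0, -40], "roll": 0, "jaw": 255}, {"slide": [0, 0, -80], "roll": 0, "jaw": 255}, {"slide": [0, 0, -115], "roll": 0, "jaw": 255}, {"slide": [0, 0, -130], "roll": 0, "jaw": 255}, {"slide": [0, 0, -130], "roll": 0, "jaw": 255}, {"slide": [0, 0, -130], "roll": 0, "jaw": 255}])

```text
clock: 11.3
position: [0.4736, -0.1852, 0.1566]
eef_rot: [-2.225, -2.217, -0.003]
contact_force: [-0.3, -0.5, -1.9]
finger_gap: 0.497
```

```bash
cat > t.py <<'E'
import sys
from h import *
from plant import *
s=observe();print(s['position'].round(4),s['contact_force'].round(1),round(s['finger_gap'],3),tool(s,(float(sys.argv[1]),float(sys.argv[2])),float(sys.argv[3])),'heading',np.degrees(np.arctan2(*R.from_rotvec(s['eef_rot']).as_matrix()[[1,0],0])).round(1))
E
python3 t.py .5685 .1805 .15
```

```text
[ 0.4736 -0.1852  0.1566] [-0.3 -0.5 -1.9] 0.497 [366.   93.6   7.4] heading 89.8
```

step_arm(plan=[{"slide": [30, 8, 3], "roll": 0, "jaw": 255}, {"slide": [75, 19, 3], "roll": 0, "jaw": 255}, {"slide": [120, 31, 3], "roll": 0, "jaw": 255}, {"slide": [165, 42, 3], "roll": 0, "jaw": 255}, {"slide": [210, 54, 3], "roll": 0, "jaw": 255}, {"slide": [255, 65, 3], "roll": 0, "jaw": 255}, {"slide": [300, 77, 3], "roll": 0, "jaw": 255}, {"slide": [340, 87, 3], "roll": 0, "jaw": 255}, {"slide": [366, 94, 3], "roll": 0, "jaw": 255}, {"slide": [366, 94, 3], "roll": 0, "jaw": 255}])

```text
clock: 12.3
position: [0.5676, 0.1834, 0.1515]
eef_rot: [-2.218, -2.219, 0.001]
contact_force: [-0.4, -0.8, -2.2]
finger_gap: 0.501
```

```bash
python3 t.py .5685 .1805 .0395;python3 look.py w7
```

```text
[0.5676 0.1834 0.1515] [-0.4 -0.8 -2.2] 0.501 [ -3.2   1.3 112. ] heading 90.0
12.3 [0.5676 0.1834 0.1515] <class 'numpy.ndarray'> [0.4881 0.1819 0.2936] [[-0.0, 0.95, 0.31], [1.0, 0.0, 0.0], [0.0, 0.31, -0.95]] gap 0.5012573783494638
tcp px [320. 267.]
red [308. 173.] [ 266  147   92   74 4333] [0.551 0.173] [0.539 0.175]
red [318. 297.] [ 267  248  103  108 7992] [0.68  0.183] [0.643 0.182]
yellow [434.  80.] [ 375   28  118  108 8646] [0.474 0.277] [0.477 0.259]
yellow [24. 87.] [  0  47  43  61 863] [ 0.48 -0.06] [ 0.481 -0.014]
blue [313.  76.] [ 263   26  103  105 9971] [0.471 0.178] [0.474 0.179]
white [102. 165.] [    0     0   208   319 49318] [ 0.544 -0.009] [0.534 0.028]
white [415. 191.] [ 367  148  100   88 7708] [0.568 0.271] [0.553 0.254]
```

View pics/w7.png

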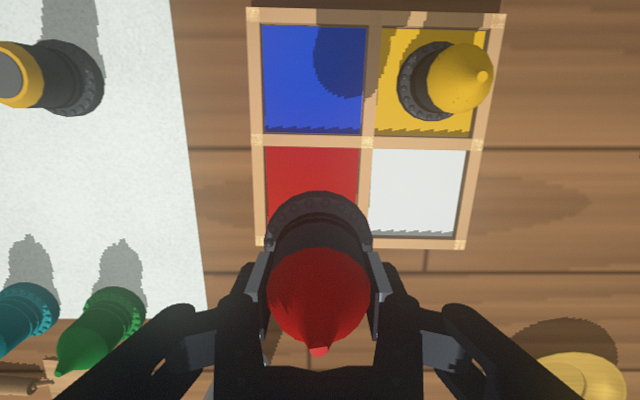

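Red is held upright over its cell (base edge row 191, about 1.5 mm off the TCP, allowed for). Lowering.

step_arm(plan=[{"slide": [-4, 2, 30], "roll": 0, "jaw": 255}, {"slide": [-4, 2, 60], "roll": 0, "jaw": 255}, {"slide": [-4, 2, 82], "roll": 0, "jaw": 255}, {"slide": [-4, 2, 96], "roll": 0, "jaw": 255}, {"slide": [-4, 2, 104], "roll": 0, "jaw": 255}, {"slide": [-4, 2, 108], "roll": 0, "jaw": 255}, {"slide": [-4, 2, 110], "roll": 0, "jaw": 255}, {"slide": [-4, 2, 111], "roll": 0, "jaw": 255}, {"slide": [-4, 2, 112], "roll": 0, "jaw": 255}, {"slide": [-4, 2, 112], "roll": 0, "jaw": 255}])

```text
clock: 13.35
position: [0.5693, 0.1779, 0.0401]
eef_rot: [-2.22, -2.219, 0.002]
contact_force: [-0.1, 0.9, -1.8]
finger_gap: 0.5
```

step_arm(plan=[{"slide": [1, 0, 1], "roll": 0, "jaw": 255}, {"slide": [1, 0, 1.5], "roll": 0, "jaw": 255}, {"slide": [1, 0, 1.5], "roll": 0, "jaw": 255}])

```text
clock: 13.65
position: [0.5697, 0.1792, 0.0395]
eef_rot: [-2.22, -2.219, 0.001]
contact_force: [-1.4, 0.4, 3.6]
finger_gap: 0.498
```

Contact felt (the force went from −1.8 to +3.6 N). Releasing and going towards blue.

step_arm(plan=[{"slide": [0, 0, 0], "roll": 0, "jaw": 110}, {"slide": [0, 0, 0], "roll": 0, "jaw": 90}, {"slide": [0, 0, 0], "roll": 0, "jaw": 70}, {"slide": [0, 0, 0], "roll": 0, "jaw": 60}, {"slide": [0, 0, 0], "roll": 0, "jaw": 60}, {"slide": [0, 0, -30], "roll": 0, "jaw": 60}, {"slide": [0, 0, -80], "roll": 0, "jaw": 60}, {"slide": [0, 0, -130], "roll": 0, "jaw": 60}, {"slide": [0, 0, -180], "roll": 0, "jaw": 0}, {"slide": [0, 0, -180], "roll": 0, "jaw": 0}])

```text
clock: 14.65
position: [0.5747, 0.1797, 0.2298]
eef_rot: [2.216, 2.215, 0.021]
contact_force: [1.1, 0.2, 0.9]
finger_gap: 0.999
```

```bash
python3 t.py .610 -.176 .22;python3 look.py w8
```

```text
[0.5747 0.1797 0.2298] [1.1 0.2 0.9] 0.999 [-355.7   35.2    9. ] heading 90.0
14.65 [0.5747 0.1797 0.2298] <class 'numpy.ndarray'> [0.4926 0.1779 0.3704] [[-0.0, 0.95, 0.33], [1.0, -0.0, 0.0], [0.0, 0.33, -0.95]] gap 0.9992122695312774
tcp px [320. 267.]
red [310. 170.] [ 280  126   73   71 2543] [0.576 0.17 ] [0.564 0.172]
yellow [411.  73.] [ 367   31   87   87 5355] [0.474 0.276] [0.477 0.261]
yellow [91. 73.] [ 63  46  44  47 360] [ 0.475 -0.056] [ 0.477 -0.02 ]
blue [317.  70.] [ 278   29   81   86 6339] [0.471 0.178] [0.475 0.178]
white [112. 138.] [    0     0   231   272 47453] [ 0.541 -0.048] [ 0.534 -0.014]
white [399. 162.] [ 361  127   79   71 4995] [0.567 0.271] [0.556 0.257]
white [260. 312.] [242 298  36  30 833] [0.771 0.102] [0.729 0.113]
white [226. 364.] [219 342  26  39 128] [0.859 0.049] [0.803 0.069]
```

step_arm(plan=[{"slide": [-356, 35, 9], "roll": 0, "jaw": 0}, {"slide": [-356, 35, 9], "roll": 0, "jaw": 0}, {"slide": [-356, 35, 9], "roll": 0, "jaw": 0}, {"slide": [-356, 35, 9], "roll": 0, "jaw": 0}, {"slide": [-356, 35, 9], "roll": 0, "jaw": 0}, {"slide": [-356, 35, 9], "roll": 0, "jaw": 0}, {"slide": [-356, 35, 9], "roll": 0, "jaw": 0}, {"slide": [-356, 35, 9], "roll": 0, "jaw": 0}, {"slide": [-356, 35, 9], "roll": 0, "jaw": 0}])

```text
clock: 15.6
position: [0.6068, -0.178, 0.2134]
eef_rot: [2.225, 2.217, 0.011]
contact_force: [0.3, 1.1, 0.2]
finger_gap: 1.003
```

```bash
python3 t.py .610 -.176 .024
```

```text
[ 0.6068 -0.178   0.2134] [0.3 1.1 0.2] 1.003 [  1.1   2.2 189.4] heading 89.8
```

step_arm(plan=[{"slide": [1, 2, 40], "roll": 0, "jaw": 0}, {"slide": [1, 2, 85], "roll": 0, "jaw": 0}, {"slide": [1, 2, 120], "roll": 0, "jaw": 0}, {"slide": [1, 2, 148], "roll": 0, "jaw": 0}, {"slide": [1, 2, 170], "roll": 0, "jaw": 0}, {"slide": [1, 2, 182], "roll": 0, "jaw": 0}, {"slide": [1, 2, 189], "roll": 0, "jaw": 0}, {"slide": [1, 2, 189], "roll": 0, "jaw": 0}])

```text
clock: 16.4
position: [0.6095, -0.1751, 0.0238]
eef_rot: [-2.224, -2.218, -0.01]
contact_force: [0.1, 0.3, -0.1]
finger_gap: 1.002
```

```bash
python3 near.py w9 blue
```

```text
dark [(np.int32(590), np.int32(0), np.int32(50), np.int32(35), np.int32(1291)), (np.int32(0), np.int32(151), np.int32(140), np.int32(135), np.int32(10742)), (np.int32(256), np.int32(199), np.int32(105), np.int32(89), np.int32(5505)), (np.int32(16), np.int32(264), np.int32(605), np.int32(136), np.int32(34185))]
TCP [ 0.6095 -0.1751  0.0238] paint [ 250  260  107  110 7986] y -0.1822 row 199 xc 0.6118
```

View pics/w9.png

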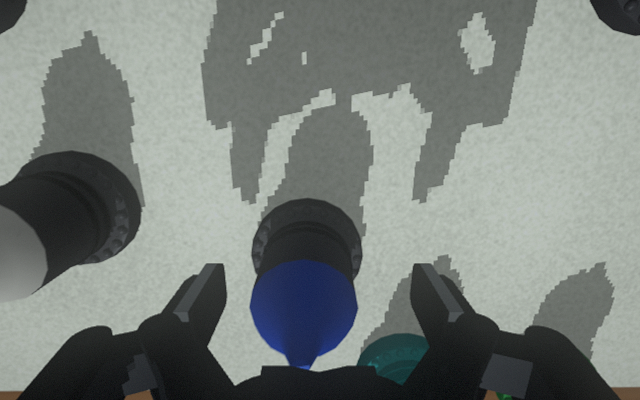

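Blue sits between the jaws (base edge (305,199)), about 6 mm to one side. I'll centre and grip.

step_arm(plan=[{"slide": [-6, 1, -2], "roll": 0, "jaw": 0}, {"slide": [-6, 1, -2], "roll": 0, "jaw": 0}, {"slide": [-6, 1, -2], "roll": 0, "jaw": 255}, {"slide": [-6, 1, -2], "roll": 0, "jaw": 255}, {"slide": [-6, 1, -2], "roll": 0, "jaw": 255}, {"slide": [-6, 1, -2], "roll": 0, "jaw": 255}, {"slide": [-6, 1, -2], "roll": 0, "jaw": 255}, {"slide": [-6, 1, -2], "roll": 0, "jaw": 255}, {"slide": [-6, 1, -2], "roll": 0, "jaw": 255}, {"slide": [-6, 1, -2], "roll": 0, "jaw": 255}])

```text
clock: 17.45
position: [0.6116, -0.1819, 0.0274]
eef_rot: [2.223, 2.217, 0.012]
contact_force: [-0.4, 0.7, 4.1]
finger_gap: 0.496
```

step_arm(plan=[{"slide": [0, 0, -10], "roll": 0, "jaw": 255}, {"slide": [0, 0, -40], "roll": 0, "jaw": 255}, {"slide": [0, 0, -80], "roll": 0, "jaw": 255}, {"slide": [0, 0, -115], "roll": 0, "jaw": 255}, {"slide": [0, 0, -135], "roll": 0, "jaw": 255}, {"slide": [0, 0, -135], "roll": 0, "jaw": 255}, {"slide": [0, 0, -135], "roll": 0, "jaw": 255}])

```text
clock: 18.15
position: [0.6098, -0.182, 0.1611]
eef_rot: [-2.224, -2.218, -0.011]
contact_force: [0.2, 0.6, -2.9]
finger_gap: 0.5
```

```bash
python3 t.py .474 .180 .16; python3 near.py w10 blue .132
```

```text
[ 0.6098 -0.182   0.1611] [ 0.2  0.6 -2.9] 0.5 [ 361.6 -136.8    2.2] heading 89.8
dark [(np.int32(64), np.int32(0), np.int32(111), np.int32(53), np.int32(3130)), (np.int32(467), np.int32(0), np.int32(68), np.int32(53), np.int32(1994)), (np.int32(0), np.int32(106), np.int32(44), np.int32(121), np.int32(2543)), (np.int32(53), np.int32(199), np.int32(531), np.int32(201), np.int32(36348)), (np.int32(0), np.int32(282), np.int32(97), np.int32(118), np.int32(7103))]
TCP [ 0.6098 -0.182   0.1611] paint [ 267  251  103  110 8014] y -0.1831 row 198 xc 0.6132
```

step_arm(plan=[{"slide": [30, -11, 0], "roll": 0, "jaw": 255}, {"slide": [75, -29, 0], "roll": 0, "jaw": 255}, {"slide": [120, -46, 0], "roll": 0, "jaw": 255}, {"slide": [165, -63, 0], "roll": 0, "jaw": 255}, {"slide": [210, -80, 0], "roll": 0, "jaw": 255}, {"slide": [255, -97, 0], "roll": 0, "jaw": 255}, {"slide": [300, -115, 0], "roll": 0, "jaw": 255}, {"slide": [340, -130, 0], "roll": 0, "jaw": 255}, {"slide": [362, -139, 0], "roll": 0, "jaw": 255}, {"slide": [362, -139, 0], "roll": 0, "jaw": 255}])

```text
clock: 19.2
position: [0.468, 0.1829, 0.1587]
eef_rot: [-2.215, -2.219, -0.003]
contact_force: [0.3, -0.5, -3.2]
finger_gap: 0.5
```

```bash
python3 t.py .472 .180 .0394; python3 near.py w11 blue .132;python3 look.py w11
```

```text
[0.468  0.1829 0.1587] [ 0.3 -0.5 -3.2] 0.5 [ -3.6   4.4 119.3] heading 90.1
dark [(np.int32(51), np.int32(195), np.int32(533), np.int32(205), np.int32(33270))]
TCP [0.468  0.1829 0.1587] paint [ 266  251  105  110 8041] y 0.1818 row 214 xc 0.4798
19.25 [0.469  0.1815 0.1591] <class 'numpy.ndarray'> [0.3893 0.1796 0.3011] [[-0.0, 0.95, 0.31], [1.0, -0.0, 0.01], [0.01, 0.31, -0.95]] gap 0.49797345871906223
tcp px [320. 267.]
yellow [420. 198.] [ 369  153  100   89 5576] [0.479 0.277] [0.462 0.259]
yellow [ 57. 210.] [ 26 190  52  42 321] [ 0.491 -0.066] [ 0.472 -0.02 ]
blue [315. 175.] [ 272  151   90   64 4162] [0.457 0.178] [0.444 0.178]
blue [318. 300.] [ 266  251  105  110 8045] [0.591 0.181] [0.553 0.181]
white [ 98. 210.] [    0    56   212   328 49727] [ 0.49  -0.028] [0.472 0.011]
white [420. 273.] [ 373  249   77   63 2773] [0.559 0.285] [0.527 0.266]
white [206. 376.] [194 365  20  19 258] [0.692 0.053] [0.635 0.077]
```

View pics/w11.png

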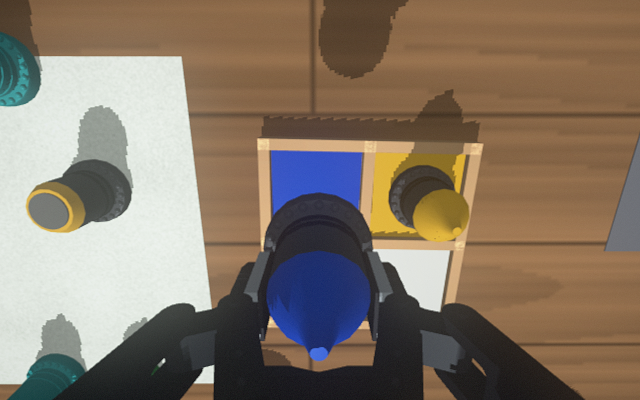

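Blue is held upright over its cell (base edge row 195, tip (318,352)), and the yellow one still stands. Lowering.

step_arm(plan=[{"slide": [-2, 4, 30], "roll": 0, "jaw": 255}, {"slide": [-2, 4, 65], "roll": 0, "jaw": 255}, {"slide": [-2, 4, 90], "roll": 0, "jaw": 255}, {"slide": [-2, 4, 104], "roll": 0, "jaw": 255}, {"slide": [-2, 4, 112], "roll": 0, "jaw": 255}, {"slide": [-2, 4, 116], "roll": 0, "jaw": 255}, {"slide": [-2, 4, 118], "roll": 0, "jaw": 255}, {"slide": [-2, 4, 119], "roll": 0, "jaw": 255}, {"slide": [-2, 4, 120], "roll": 0, "jaw": 255}, {"slide": [-2, 4, 120], "roll": 0, "jaw": 255}])

```text
clock: 20.3
position: [0.4741, 0.1794, 0.0401]
eef_rot: [-2.22, -2.218, -0.006]
contact_force: [-0.0, 0.6, -1.8]
finger_gap: 0.497
```

step_arm(plan=[{"slide": [0, 0, 1], "roll": 0, "jaw": 255}, {"slide": [0, 0, 1.5], "roll": 0, "jaw": 255}, {"slide": [0, 0, 1.5], "roll": 0, "jaw": 255}])

```text
clock: 20.6
position: [0.4744, 0.1796, 0.0395]
eef_rot: [-2.22, -2.218, -0.006]
contact_force: [-3.1, -0.1, 4.3]
finger_gap: 0.499
```

step_arm(plan=[{"slide": [0, 0, 0], "roll": 0, "jaw": 110}, {"slide": [0, 0, 0], "roll": 0, "jaw": 90}, {"slide": [0, 0, 0], "roll": 0, "jaw": 70}, {"slide": [0, 0, 0], "roll": 0, "jaw": 60}, {"slide": [0, 0, 0], "roll": 0, "jaw": 60}, {"slide": [0, 0, -30], "roll": 0, "jaw": 60}, {"slide": [0, 0, -80], "roll": 0, "jaw": 60}, {"slide": [0, 0, -130], "roll": 0, "jaw": 60}, {"slide": [0, 0, -180], "roll": 0, "jaw": 0}, {"slide": [0, 0, -180], "roll": 0, "jaw": 0}])

```text
clock: 21.6
position: [0.4789, 0.1795, 0.2287]
eef_rot: [2.217, 2.216, 0.028]
contact_force: [0.1, -0.3, 1.3]
finger_gap: 1.0
```

```bash
python3 t.py .583 -.295 .22
```

```text
[0.4789 0.1795 0.2287] [ 0.1 -0.3  1.3] 1.0 [-474.5  104.3    6.9] heading 90.0
```

step_arm(plan=[{"slide": [-475, 104, 7], "roll": 0, "jaw": 0}, {"slide": [-475, 104, 7], "roll": 0, "jaw": 0}, {"slide": [-475, 104, 7], "roll": 0, "jaw": 0}, {"slide": [-475, 104, 7], "roll": 0, "jaw": 0}, {"slide": [-475, 104, 7], "roll": 0, "jaw": 0}, {"slide": [-475, 104, 7], "roll": 0, "jaw": 0}, {"slide": [-475, 104, 7], "roll": 0, "jaw": 0}, {"slide": [-475, 104, 7], "roll": 0, "jaw": 0}, {"slide": [-475, 104, 7], "roll": 0, "jaw": 0}, {"slide": [-475, 104, 7], "roll": 0, "jaw": 0}])

```text
clock: 22.6
position: [0.5826, -0.2986, 0.2189]
eef_rot: [2.219, 2.214, 0.027]
contact_force: [1.1, -0.2, -0.5]
finger_gap: 1.0
```

step_arm(plan=[{"slide": [0, 0, 0], "roll": 0, "jaw": 0}])

```text
clock: 22.7
position: [0.5826, -0.303, 0.2178]
eef_rot: [2.224, 2.209, 0.026]
contact_force: [0.2, -0.5, 0.5]
finger_gap: 1.0
```

```bash
python3 t.py .583 -.295 .1; python3 look.py w12|tail -6
```

```text
[ 0.5826 -0.303   0.2178] [ 0.2 -0.5  0.5] 1.0 [  7.2  -1.6 117.8] heading 89.6
22.7 [ 0.5826 -0.303   0.2178] <class 'numpy.ndarray'> [ 0.5003 -0.3047  0.3582] [[0.01, 0.94, 0.33], [1.0, -0.01, 0.0], [0.01, 0.33, -0.94]] gap 0.9995271456729102
tcp px [320. 267.]
yellow [622.  58.] [608  29  32  54 903] [ 0.471 -0.   ] [ 0.475 -0.048]
white [423. 134.] [  210     0   430   271 90167] [ 0.544 -0.191] [ 0.537 -0.209]
white [633.  17.] [621   0  19  31 348] [ 0.435 -0.001] [ 0.445 -0.048]
white [621. 310.] [604 297  36  29 701] [0.771 0.09 ] [0.729 0.029]
```

View pics/w12.png

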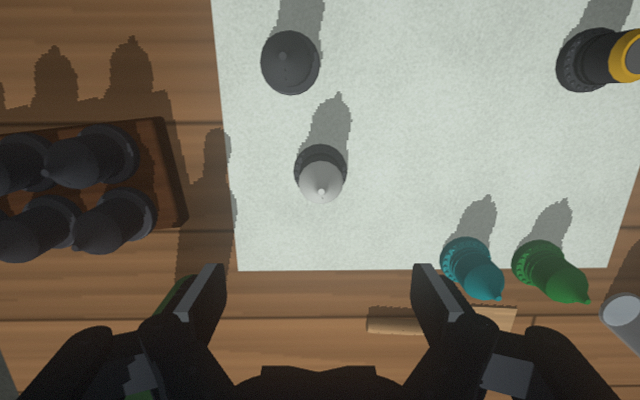

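White's tip is at (321,192) and its base near edge at (320,146); the blank (290,60) stands well clear behind. Computing the offset.

```bash
python3 - <<'E'
from h import *
c=pickle.load(open('wrist.pkl','rb'))
print(plane(c,(321,192),.086),plane(c,(320.5,146),0)+[.03,0,0])
E
python3 t.py .588 -.302 .1
```

```text
[ 0.5845136  -0.30063387  0.086     ] [ 0.5876244  -0.29975724  0.        ]
[ 0.5821 -0.301   0.2173] [ 0.1 -1.1 -0.8] 1.001 [ -1.9   4.1 117.4] heading 89.7
```

```bash
python3 t.py .586 -.3005 .0255
```

```text
[ 0.5821 -0.301   0.2173] [ 0.1 -1.1 -0.8] 1.001 [ -1.    0.9 191.9] heading 89.7
```

step_arm(plan=[{"slide": [-1, 1, 40], "roll": 0, "jaw": 0}, {"slide": [-1, 1, 85], "roll": 0, "jaw": 0}, {"slide": [-1, 1, 120], "roll": 0, "jaw": 0}, {"slide": [-1, 1, 150], "roll": 0, "jaw": 0}, {"slide": [-1, 1, 172], "roll": 0, "jaw": 0}, {"slide": [-1, 1, 185], "roll": 0, "jaw": 0}, {"slide": [-1, 1, 191], "roll": 0, "jaw": 0}, {"slide": [-1, 1, 191], "roll": 0, "jaw": 0}])

```text
clock: 23.55
position: [0.5861, -0.2996, 0.0261]
eef_rot: [2.224, 2.213, 0.026]
contact_force: [0.7, 0.3, -0.0]
finger_gap: 0.998
```

```bash
python3 near.py w13 white; python3 t.py .586 -.3005 .0255
```

```text
dark [(np.int32(187), np.int32(0), np.int32(129), np.int32(93), np.int32(8654)), (np.int32(0), np.int32(171), np.int32(637), np.int32(229), np.int32(44377)), (np.int32(264), np.int32(193), np.int32(108), np.int32(87), np.int32(5441))]
TCP [ 0.5861 -0.2996  0.0261] paint [  226   201   179   184 16365] y -0.3021 row 194 xc 0.5864
[ 0.5867 -0.3003  0.0272] [-0.2  0.6  0.1] 0.999 [-0.2 -0.7  1.7] heading 89.7
```

View pics/w13.png

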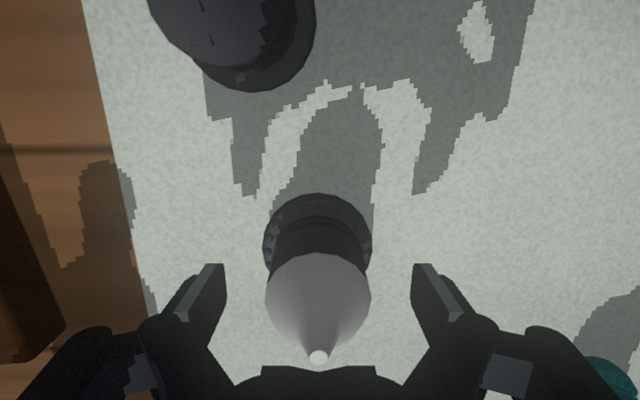

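White is centred between the jaws (base edge (318,193)). Gripping and lifting.

step_arm(plan=[{"slide": [0, 0, 0], "roll": 0, "jaw": 255}, {"slide": [0, 0, 0], "roll": 0, "jaw": 255}, {"slide": [0, 0, 0], "roll": 0, "jaw": 255}, {"slide": [0, 0, 0], "roll": 0, "jaw": 255}, {"slide": [0, 0, 0], "roll": 0, "jaw": 255}, {"slide": [0, 0, 0], "roll": 0, "jaw": 255}, {"slide": [0, 0, 0], "roll": 0, "jaw": 255}, {"slide": [0, 0, 0], "roll": 0, "jaw": 255}])

```text
clock: 24.4
position: [0.5876, -0.301, 0.0288]
eef_rot: [2.221, 2.209, 0.027]
contact_force: [-0.9, 0.6, 6.0]
finger_gap: 0.495
```

step_arm(plan=[{"slide": [0, 0, -10], "roll": 0, "jaw": 255}, {"slide": [0, 0, -40], "roll": 0, "jaw": 255}, {"slide": [0, 0, -80], "roll": 0, "jaw": 255}, {"slide": [0, 0, -115], "roll": 0, "jaw": 255}, {"slide": [0, 0, -135], "roll": 0, "jaw": 255}, {"slide": [0, 0, -135], "roll": 0, "jaw": 255}, {"slide": [0, 0, -135], "roll": 0, "jaw": 255}])

```text
clock: 25.1
position: [0.5844, -0.3013, 0.1626]
eef_rot: [2.222, 2.21, 0.027]
contact_force: [0.0, -0.7, -3.0]
finger_gap: 0.5
```

```bash
python3 near.py w14 white .134; python3 t.py .5695 .2735 .162
```

```text
dark [(np.int32(598), np.int32(15), np.int32(42), np.int32(67), np.int32(1595)), (np.int32(0), np.int32(118), np.int32(167), np.int32(168), np.int32(19039)), (np.int32(53), np.int32(211), np.int32(531), np.int32(189), np.int32(34954))]
TCP [ 0.5844 -0.3013  0.1626] paint [ 226  201   57   94 2879] y -0.3292 row nan xc nan
[ 0.5838 -0.3009  0.1613] [-0.3 -0.3 -4.2] 0.497 [574.3 -17.5   4. ] heading 89.7
```

step_arm(plan=[{"slide": [30, 0, 0], "roll": 0, "jaw": 255}, {"slide": [75, -2, 1], "roll": 0, "jaw": 255}, {"slide": [120, -3, 1], "roll": 0, "jaw": 255}, {"slide": [165, -4, 1], "roll": 0, "jaw": 255}, {"slide": [210, -6, 2], "roll": 0, "jaw": 255}, {"slide": [255, -7, 2], "roll": 0, "jaw": 255}, {"slide": [300, -9, 2], "roll": 0, "jaw": 255}, {"slide": [340, -10, 3], "roll": 0, "jaw": 255}, {"slide": [370, -11, 3], "roll": 0, "jaw": 255}, {"slide": [380, -11, 3], "roll": 0, "jaw": 255}])

```text
clock: 26.15
position: [0.5727, 0.0821, 0.1584]
eef_rot: [2.224, 2.219, 0.021]
contact_force: [0.3, -0.8, -2.5]
finger_gap: 0.498
```

```bash
python3 t.py .5695 .2735 .162
```

```text
[0.5727 0.0821 0.1584] [ 0.3 -0.8 -2.5] 0.498 [191.5  -3.6  -1.8] heading 89.9
```

step_arm(plan=[{"slide": [30, 0, -2], "roll": 0, "jaw": 255}, {"slide": [70, -1, -2], "roll": 0, "jaw": 255}, {"slide": [110, -2, -2], "roll": 0, "jaw": 255}, {"slide": [150, -3, -2], "roll": 0, "jaw": 255}, {"slide": [180, -4, -2], "roll": 0, "jaw": 255}, {"slide": [192, -4, -2], "roll": 0, "jaw": 255}, {"slide": [192, -4, -2], "roll": 0, "jaw": 255}, {"slide": [192, -4, -2], "roll": 0, "jaw": 255}])

```text
clock: 26.95
position: [0.5689, 0.2727, 0.1609]
eef_rot: [-2.224, -2.218, -0.017]
contact_force: [-0.3, -0.3, -2.2]
finger_gap: 0.497
```

```bash
python3 look.py w15; python3 t.py .5695 .2735 .042
```

```text
26.95 [0.5689 0.2727 0.1609] <class 'numpy.ndarray'> [0.4878 0.2705 0.3022] [[0.0, 0.95, 0.32], [1.0, -0.0, 0.01], [0.01, 0.32, -0.95]] gap 0.49678520095167295
tcp px [320. 267.]
red [208. 194.] [ 167  143   93   87 4255] [0.576 0.169] [0.56  0.188]
yellow [314.  78.] [ 268   27  102  105 5558] [0.475 0.27 ] [0.477 0.27 ]
yellow [323.  75.] [ 292   41   64   69 3397] [0.472 0.278] [0.475 0.276]
blue [199.  74.] [ 147   24  110  105 7598] [0.471 0.173] [0.474 0.191]
white [ 51. 167.] [    0     0   131   312 28275] [0.55  0.029] [0.538 0.074]
white [315. 170.] [ 271  144   92   68 4536] [0.553 0.27 ] [0.541 0.27 ]
white [296. 317.] [ 269  275   60   81 1650] [0.716 0.248] [0.673 0.253]
white [351. 314.] [330 287  39  59 984] [0.712 0.308] [0.67  0.301]
[0.5691 0.2724 0.1613] [-0.2  1.  -2. ] 0.499 [ 1.000e-01 -5.000e-01  1.193e+02] heading 89.8
```

View pics/w15.png

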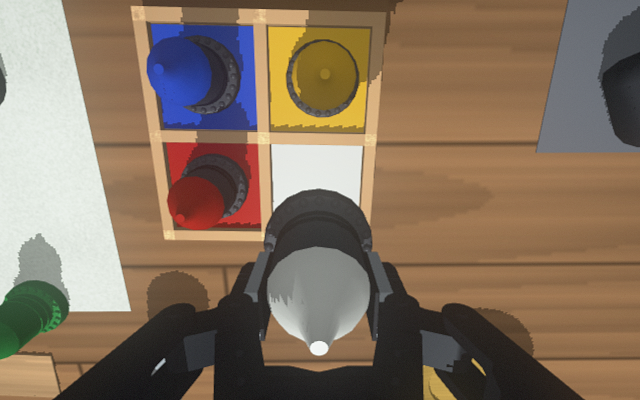

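All three placed stupas stand in their cells (blue tip (165,65), yellow tip (324,74), red tip (180,215)). White is held over its own cell. Lowering.

step_arm(plan=[{"slide": [0, 1, 30], "roll": 0, "jaw": 255}, {"slide": [0, 1, 65], "roll": 0, "jaw": 255}, {"slide": [0, 1, 90], "roll": 0, "jaw": 255}, {"slide": [0, 1, 104], "roll": 0, "jaw": 255}, {"slide": [0, 1, 112], "roll": 0, "jaw": 255}, {"slide": [0, 1, 116], "roll": 0, "jaw": 255}, {"slide": [0, 1, 118], "roll": 0, "jaw": 255}, {"slide": [0, 1, 119], "roll": 0, "jaw": 255}, {"slide": [0, 1, 119], "roll": 0, "jaw": 255}, {"slide": [0, 1, 119], "roll": 0, "jaw": 255}])

```text
clock: 28.0
position: [0.5715, 0.2736, 0.0431]
eef_rot: [2.225, 2.217, 0.02]
contact_force: [-1.5, 0.2, -2.2]
finger_gap: 0.495
```

step_arm(plan=[{"slide": [0, 0, 1], "roll": 0, "jaw": 255}, {"slide": [0, 0, 2], "roll": 0, "jaw": 255}, {"slide": [0, 0, 2.5], "roll": 0, "jaw": 255}, {"slide": [0, 0, 2.5], "roll": 0, "jaw": 255}])

```text
clock: 28.4
position: [0.5716, 0.2737, 0.041]
eef_rot: [2.225, 2.217, 0.02]
contact_force: [-0.3, -0.9, 0.4]
finger_gap: 0.496
```

step_arm(plan=[{"slide": [0, 0, 0.5], "roll": 0, "jaw": 110}, {"slide": [0, 0, 0.5], "roll": 0, "jaw": 90}, {"slide": [0, 0, 0], "roll": 0, "jaw": 70}, {"slide": [0, 0, 0], "roll": 0, "jaw": 60}, {"slide": [0, 0, 0], "roll": 0, "jaw": 60}, {"slide": [0, 0, -30], "roll": 0, "jaw": 60}, {"slide": [0, 0, -80], "roll": 0, "jaw": 60}, {"slide": [0, 0, -130], "roll": 0, "jaw": 60}, {"slide": [0, 0, -180], "roll": 0, "jaw": 60}, {"slide": [0, 0, -180], "roll": 0, "jaw": 60}])

```text
clock: 29.4
position: [0.5744, 0.2736, 0.2318]
eef_rot: [2.218, 2.211, 0.045]
contact_force: [0.5, 0.8, 1.4]
finger_gap: 0.763
```

step_arm(plan=[{"slide": [0, -60, -20], "roll": 0, "jaw": 60}, {"slide": [0, -100, -20], "roll": 0, "jaw": 60}, {"slide": [0, -100, -20], "roll": 0, "jaw": 60}, {"slide": [0, -100, -20], "roll": 0, "jaw": 60}])

```text
clock: 29.8
position: [0.473, 0.2738, 0.2491]
eef_rot: [2.217, 2.212, 0.046]
contact_force: [1.0, -0.5, 0.5]
finger_gap: 0.763
```

```bash
python3 look.py w16
python3 - <<'E'
from plant import *
from h import *
c=camera('top');w=pickle.load(open('wrist.pkl','rb'))
pickle.dump(c,open('top2.pkl','wb'))
a=cv2.resize(c['pixels'][120:290,170:490],(800,425),interpolation=2)
b=w['pixels'][::2,::2]; o=np.zeros((600,800,3),np.uint8);o[:425]=a;o[425:600,:320]=b[:175];
cv2.imwrite('pics/fin.png',o[:,:,::-1])
o=pickle.load(open('top.pkl','rb'))
d=cv2.absdiff(o['pixels'],c['pixels']).max(2)
for k,(u,v) in dict(broken=(334,223),blank=(460,222)).items():print(k,'diff',d[v-14:v+15,u-14:u+15].max(),d[v-14:v+15,u-14:u+15].mean().round(2))
E
```

```text
29.8 [0.473  0.2738 0.2491] <class 'numpy.ndarray'> [0.3892 0.2707 0.3886] [[0.0, 0.94, 0.34], [1.0, -0.01, 0.01], [0.01, 0.34, -0.94]] gap 0.7628277344299794
tcp px [320. 267.]
red [215. 230.] [208 208  22  60 509] [0.56  0.145] [0.536 0.163]
red [269. 220.] [263 209  10  30 165] [0.547 0.213] [0.525 0.222]
yellow [315. 166.] [ 281  131   71   68 3736] [0.478 0.272] [0.465 0.272]
yellow [ 30. 175.] [  8 158  35  34 163] [ 0.487 -0.067] [ 0.473 -0.019]
blue [235. 161.] [ 199  130   73   67 2351] [0.472 0.178] [0.46  0.191]
white [ 78. 193.] [    0    55   174   271 34063] [ 0.511 -0.016] [0.493 0.025]
white [313. 239.] [ 282  208   66   67 2260] [0.575 0.269] [0.548 0.269]
broken diff 9 5.0
blank diff 10 4.42
```

View pics/fin.png

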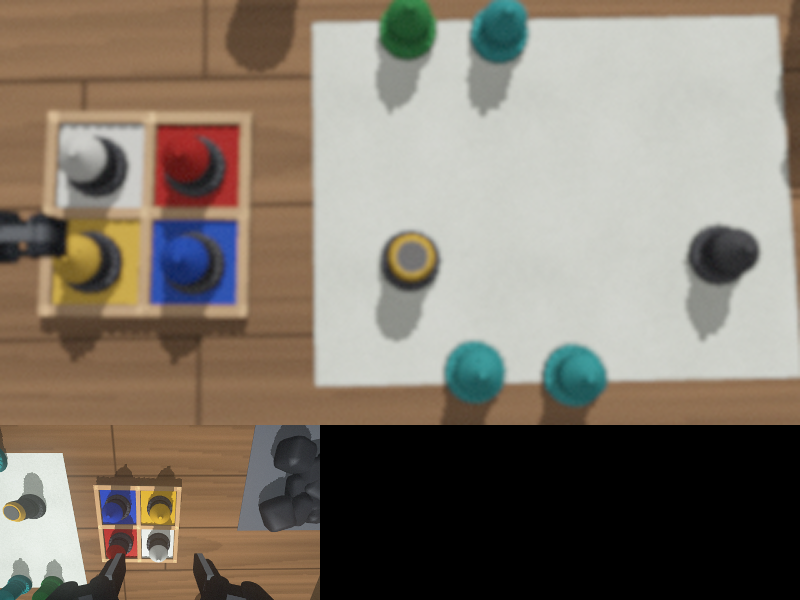

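The final view shows each spire on its own tile colour, with every base within about 4 px (roughly 4 mm) of its tile centre. The broken and blank pieces are unmoved (image difference is noise only), and the gripper is clear. Handing in.

```bash
python3 -c "
from plant import *
print(observe()['qvel']);print(hand_in())"
```

```text
[-0.00646094  0.02032008 -0.01720076  0.0030002   0.00380821  0.00257207]
the job is handed in; nothing more can be done
None
```

I packed all four finished stupas (yellow, red, blue, white), each standing upright on the tile of its own colour, and handed the job in at about 30 s of the 112 s allowed. No verdict was reported.

- **Placing:** in the last top picture every base is within about 4 mm of its tile centre, judged by eye against the 14 mm limit. For each piece the load shifted off the gripper before I let go, so nothing was dropped.
- **Pieces to leave:** the broken and unpainted ones did not move. Around them the top pictures from before and after differ only by noise.
- **Gripper:** it was open and about 0.25 m up, touching nothing, at hand-in.
- **Disagreements:**
  - The cameras disagreed by up to about 10 mm on the spire tips, so I corrected by close wrist views before each grip.
  - Tile centres differed by 3–5 mm between views.
  - My base-edge check gave a false reading over blue and none over white, so there I judged by eye.
  - The tool had drifted to about 0.02 rad of tilt by the white piece; I left it, being well under 0.1 rad.

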